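# Sort a full and a spent soda cartridge by weight

## Task

Of the two identical soda-maker gas cartridges on the chopping board one is full and one is spent, and only the weight tells: lift one just clear of the board and feel it. Stand the full one in the blue lane and the spent one in the yellow lane, sliding each back until it presses steadily against the lane's stop for half a second with a light push of about 0.5 to 1 kg, then let go and leave both upright against their stops. Be gentle (set them down without dropping them, never more than 2 kg against a stop), keep the cartridges within 15 cm of the worktop, and leave the mug, salt shaker, bowl and timer alone.

Things in the scene. Friction and masses are not known exactly. Their poses are not given: they have to be found in the camera images.
- cartridge_a_mid (a point): sealed upright metal gas cartridge (aluminium, grey rings, small brass valve on the domed top), 56 diameter x 81 mm tall overall, straight-sided to 68 mm; stands on the chopping board. Either cartridge may be the full one: full weighs about 0.52 kg (5.1 N), spent about 0.14 kg (1.4 N), each within 10 %; they look alike. Something inside shifts by a few mm. This point: on its axis, 40 mm above its underside. Axes: z up along the cartridge.
- cartridge_b_mid (a point): sealed upright metal gas cartridge (aluminium, grey rings, small brass valve on the domed top), 56 diameter x 81 mm tall overall, straight-sided to 68 mm; stands on the chopping board. Either cartridge may be the full one: full weighs about 0.52 kg (5.1 N), spent about 0.14 kg (1.4 N), each within 10 %; they look alike. Something inside shifts by a few mm. This point: on its axis, 40 mm above its underside. Axes: z up along the cartridge.
- cartridge_a: the same cartridge A, at its origin: centre of its underside.
- cartridge_b: the same cartridge B, at its origin: centre of its underside.
- lane_full: blue straight channel tray for full cartridges, fixed to the worktop, 200 long (x) x 70 wide (y) mm, open at both ends and on top; 5 mm floor, 4 mm side walls rising to 14 mm over the worktop, 62 mm clear between them. Origin: centre of its underside, on the worktop; x runs along the lane towards the far end where the stop stands, y across it, z up.
- lane_spent: yellow straight channel tray for spent cartridges, fixed to the worktop, 200 long (x) x 70 wide (y) mm, open at both ends and on top; 5 mm floor, 4 mm side walls rising to 14 mm over the worktop, 62 mm clear between them. Origin: centre of its underside, on the worktop; x runs along the lane towards the far end where the stop stands, y across it, z up.
- stop_full: grey upright stop plate in the blue lane, 58 wide x 40 tall x 5 mm thick, on stiff rubber buffers, its bracket clamped at a different place each time. Origin: foot of its front face, on the lane's centre line and on the lane floor (5 mm over the worktop); axes as the lane's, so the cartridge comes from its -x side and a touching cartridge's axis is at x = -28 mm. The buffers give 1 mm per 8 N, so a millimetre or two of overtravel is already too much: feel for it slowly.
- stop_spent: grey upright stop plate in the yellow lane, 58 wide x 40 tall x 5 mm thick, on stiff rubber buffers, its bracket clamped at a different place each time. Origin: foot of its front face, on the lane's centre line and on the lane floor (5 mm over the worktop); axes as the lane's, so the cartridge comes from its -x side and a touching cartridge's axis is at x = -28 mm. The buffers give 1 mm per 8 N, so a millimetre or two of overtravel is already too much: feel for it slowly.
- board: wooden chopping board that the cartridges stand on, 235 (x) x 280 (y) x 22 mm thick, fixed; origin: centre of its underside, on the worktop.
- mug: patterned mug, 79x115x98 mm, bystander; origin: centre of its underside.
- salt_shaker: glass salt shaker with a grey top, 44 diameter x 90 mm, bystander; origin: centre of its underside.
- bowl: small dark blue bowl, 115 diameter x 50 mm, bystander; origin: centre of its underside.
- timer: white and orange round kitchen timer, 65 diameter x 48 mm, bystander; origin: centre of its underside.
Mind the look-alikes: they are no part of the job. There is more than one size of the lane_full; the one meant has the size given above.

How it is judged:
By the outcome, as a careful person would: the job done as asked, in the order asked, and still so for the second after the job is handed in, with the robot touching nothing.
It also fails if it takes over 72 s, if anything falls off the work surface, if the arm or the gripper's body presses on something with over 40 N, if the wrist force passes 120 N, or if a joint passes its speed limit or range.

## Robot

A 7-joint arm with a two-finger parallel gripper is mounted at the origin on a cart in front of the work surface, level with it; the furniture and walls round the work are solid. World frame = base frame: x ahead of the robot, y to its left, z up, the work surface at z = 0. Lengths are in m, angles in degrees, forces in N, time in s.
With the tool pointing down it reaches from about 0.425 to 0.875 m from the base axis. Payload 8.4 kg.
Tool frame: the origin (TCP) lies at the very end of the fingers, on their centre line; the grasp point (between the pads) lies 19 mm behind it; z points along the fingers, y is the line along which they close (so a half turn about z gives the same grasp; the last joint's range is limited). The gripper opens to 85 mm and grips with 20 to 120 N. Pads are 22 mm wide; open, the fingers measure 114 mm over their backs; the gripper's body (76 mm by 85 mm) begins 54 mm behind the grasp point. The pads swing forward as they close: fully open they stand 13 mm farther back than shut.
Start: joints at [61.41, 19.091, 2.286, 83.961, -0.768, 76.965, -3.352], TCP at [0.253, -0.599, 0.231] pointing down, gripper open.
Joint ranges: [-147.57, 147.57], [-21.85, 119.76], [-74.77, 79.35], [14.55, 137.4], [-85.83, 265.84], [4.83, 119.75], [-152.11, 152.11]. Speed limits (degrees/s): [127.2, 127.2, 159.86, 159.86, 180, 180, 180].

## Interface

Orientations are given as a 3x3 rotation matrix whose columns are the frame's x, y, z axes.
In Python, from cell import manip gives the robot as it stands. The module is installed in compiled form; this text tells all that it offers.
- The arm moves only by the tool arm_command, never from a script. Its argument "rows" is a list of rows, each a list of 3 entries, a list of its own where there are three numbers: the turn, a rotation vector about the tool's x, y, z in rad, then the shift along the tool's x, y, z in mm, then the closure, from -1 (fully open) to 1 (shut). In form: [[[rx, ry, rz], [dx, dy, dz], hand], ...]. A call has 1 to 8 rows; each row shifts and turns the commanded pose from where the row before left it, along the tool's axes as they then stand; what a row does not reach is not made up. A row lasts 1/8 s, in which the tool goes at most 62.5 mm and 10.7 degrees, less where a joint would pass 70% of its speed; a pose out of reach is approached as far as the arm can. A call with a gripper value outside its range is refused whole. The fingers move at their own pace and stop on an object; "grip_force" is the grip in N (left out, the last holds). Time passes only in rows, so rows that do not move let the fingers close. It gives the time, the measured TCP pose, the force, the opening and the grip force at its end, in the units of the state.
- manip.read_state(): the state, without advancing time (a new reading comes with each control period).
- manip.camera(name): name is "side" or "top" or "wrist"; returns a dict with "frame" (480x640x3 uint8, red, green, blue), "mtx" (3x3 intrinsics, pixels), "k1" (the pictures are not rectified: a ray, as slopes to the right and down, at radius r is drawn at 1 + k1 r^2 times it, then the intrinsics apply), "view" (4x4, takes a point from world to camera coordinates). Camera axes: x right, y down, z forward; pixel columns grow to the right and rows downward; lengths in m; the calibration is good to about 2 mm. A picture is of the moment at which its call begins. There is no depth.
- manip.hand_in(): hands the job in; it is judged then, once.
The state is a dict: "clock": time; "q": joint angles; "qvel": joint speeds; "tau": joint torques, N m; "tcp_pos": TCP position; "orientation": TCP orientation; "force": force on the tool from outside, world axes, zero at the start; "torque": the same for the moment, N m; "finger_gap": finger opening in m; "gripper_force": force on a finger pad.
Only numpy, scipy, OpenCV 4.12 (cv2) and the standard library are available. Lean on these libraries where they do the work, as an engineer would, in place of code of your own. Each camera call takes 0.05 s, during which the arm holds its last target. There are 200 camera calls.

## Working session

There is one attempt and no reset: what is moved stays moved. The work goes in short steps, Python scripts to look and compute and a tool call to move; the robot and the scene stay as the last step left them, time stands still between calls to the robot, and variables do not carry over. Pictures are saved under pics/ and viewed, at most 11 in all, crops included, and the job is handed in when it is done.

Besides the shell and the picture viewer there is one more tool, called after "Emit:" by a JSON object that holds its "op" and its "data". arm_command: Moves the arm, as the interface text tells. Its arguments: {"type":"object","properties":{"rows":{"type":"array"},"grip_force":{"type":"number"}},"required":["rows"]}

```bash
mkdir -p pics; cat > h.py <<'E'
import numpy as np, cv2
from cell import manip
def ray(c,u,v):
    K=c["mtx"]; d=np.array([(u-K[0][2])/K[0][0],(v-K[1][2])/K[1][1]]); s=d.copy()
    for _ in range(30): s=d/(1+c["k1"]*(s@s))
    V=np.array(c["view"]); R=V[:3,:3]; return -R.T@V[:3,3], R.T@np.array([s[0],s[1],1.])
def onz(c,u,v,z):
    o,d=ray(c,u,v); return o+d*(z-o[2])/d[2]
def tri(r1,r2):
    (o1,d1),(o2,d2)=r1,r2
    t=np.linalg.lstsq(np.c_[d1,-d2],o2-o1,rcond=None)[0]
    a,b=o1+t[0]*d1,o2+t[1]*d2; return (a+b)/2,np.linalg.norm(a-b)
def proj(c,p):
    V=np.array(c["view"]); q=V[:3,:3]@np.array(p)+V[:3,3]; s=q[:2]/q[2]; s=s*(1+c["k1"]*(s@s)); K=np.array(c["mtx"]); return K[:2,:2]@s+K[:2,2]
def snap(n,name):
    c=manip.camera(n); cv2.imwrite(f"pics/{name}.png",c["frame"][:,:,::-1]); np.save(f"{name}.npy",c,allow_pickle=True); return c
def load(name): return np.load(f"{name}.npy",allow_pickle=True).item()
E
python3 -c "
from h import *
for n in ('side','top'):
    c=snap(n,n+'0'); print(n,onz(c,320,240,0))
s=manip.read_state(); print(s)"
```

```text
side [ 0.61971756 -0.32307197  0.        ]
top [ 0.60150722 -0.14972271  0.        ]
{'clock': 0.1, 'q': array([61.40933875, 19.12771494,  2.28629475, 84.00335064, -0.76903837,
       76.96518511, -3.3518257 ]), 'qvel': array([-0.01697007, -0.05278031,  0.03397972, -0.15627531, -0.09962094,
       -0.01551528, -0.0208614 ]), 'tau': array([ 3.81798702e-03, -6.60019970e+01,  1.37023073e+00, -4.06471682e+01,
        1.69633306e-02,  9.01171588e-03,  3.68597875e-05]), 'tcp_pos': array([ 0.25282021, -0.59839526,  0.23053312]), 'orientation': array([[ 9.21157378e-01,  3.89189793e-01, -6.25447893e-04],
       [ 3.89190286e-01, -9.21156509e-01,  1.26761876e-03],
       [-8.27911168e-05, -1.41109461e-03, -9.99999001e-01]]), 'force': array([0.4257048 , 0.37373832, 0.06385741]), 'torque': array([ 0.01071594,  0.01788395, -0.03624411]), 'gripper_force': 0.0, 'finger_gap': 0.08549064646092074}
```

View pics/side0.png

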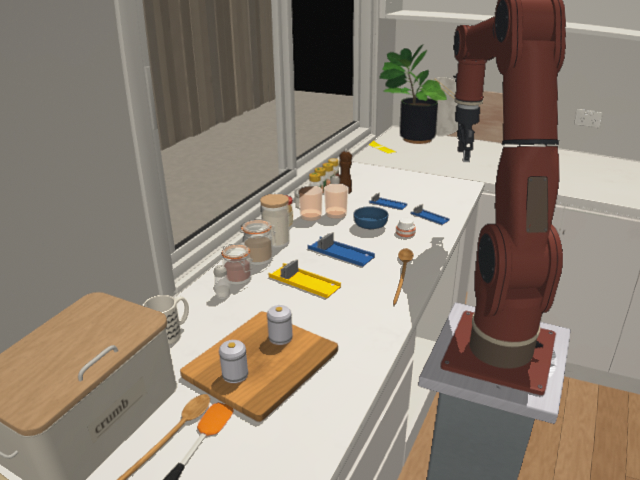

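View pics/top0.png

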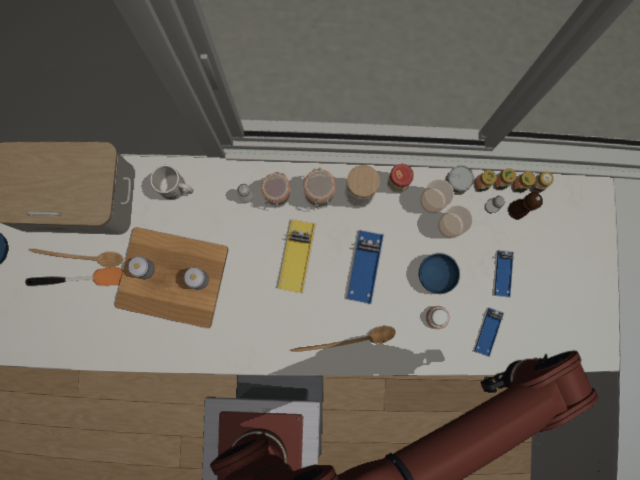

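The side view shows the cartridges at about (280,322) and (233,360), the yellow lane at (305,281) and the large blue lane at (341,250). In the top view the cartridges are at (195,278) and (140,267), the yellow lane at (297,256) and the blue lane at (365,267), with the smaller blue look-alikes at (503,273) and (489,332).

```bash
cat > m.py <<'E'
from h import *
S,T=load('side0'),load('top0')
def mask(c,lo,hi,box):
    h=cv2.cvtColor(c["frame"],cv2.COLOR_RGB2HSV); m=cv2.inRange(h,lo,hi); o=np.zeros_like(m); x0,y0,x1,y1=box
    o[y0:y1,x0:x1]=m[y0:y1,x0:x1]; return o
def cen(m): y,x=np.nonzero(m); return x.mean(),y.mean(),len(x)
br=((10,110,90),(30,255,255))
# valves: brass inside grey top
for n,bs,bt in(('near',(273,303,287,312),(185,266,205,286)),('far',(226,338,240,349),(130,256,150,276))):
    a,b=cen(mask(S,*br,bs)),cen(mask(T,*br,bt)); print(n,a,b,tri(ray(S,*a[:2]),ray(T,*b[:2])))
Y=((20,120,100),(35,255,255));B=((100,120,60),(120,255,255))
for n,col,bt,bs in(('yellow',Y,(270,210,325,300),(260,255,350,300)),('blue',B,(335,225,395,310),(300,230,385,268))):
    m=mask(T,*col,bt); cs=max(cv2.findContours(m,0,2)[0],key=cv2.contourArea)
    w=np.array([onz(T,*p[0],0.012)[:2]*1000 for p in cs],np.float32)
    (cx,cy),(a,b),ang=r=cv2.minAreaRect(w); print(n,r); print(cv2.boxPoints(r).round())
    m2=mask(S,*col,bs); cs=max(cv2.findContours(m2,0,2)[0],key=cv2.contourArea)
    w=np.array([onz(S,*p[0],0.012)[:2]*1000 for p in cs],np.float32); print(' side',cv2.minAreaRect(w))
E
python3 m.py
```

```text
near (np.float64(278.5), np.float64(308.5), 20) (np.float64(194.80701754385964), np.float64(269.4561403508772), 57) (array([0.48903259, 0.17801294, 0.09398592]), np.float64(0.015291765624845856))
far (np.float64(231.8909090909091), np.float64(341.45454545454544), 55) (np.float64(139.51282051282053), np.float64(259.8974358974359), 39) (array([0.51132065, 0.33021022, 0.09919185]), np.float64(0.00990366749898719))
yellow ((553.6023559570312, -84.96309661865234), (67.4688720703125, 195.64175415039062), 81.4358139038086)
[[ 452. -104.]
 [ 645. -133.]
 [ 655.  -66.]
 [ 462.  -37.]]
 side ((549.278076171875, -75.76920318603516), (85.61370086669922, 205.38946533203125), 81.43090057373047)
blue ((529.2770385742188, -277.23284912109375), (65.35606384277344, 193.42942810058594), 80.95718383789062)
[[ 429. -294.]
 [ 620. -325.]
 [ 630. -260.]
 [ 439. -230.]]
 side ((521.517822265625, -266.05029296875), (79.25599670410156, 196.04989624023438), 80.34053039550781)
```

```bash
python3 -c "
from h import *
S,T=load('side0')['frame'],load('top0')['frame']
a=cv2.resize(S[225:385,200:390],(760,640))[:600]
b=np.hstack([cv2.resize(T[210:310,270:400],None,fx=6,fy=6,interpolation=2)])
cv2.imwrite('pics/lanes.png',b[:600,:800,::-1])"
```

```text
(no output)
```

View pics/lanes.png

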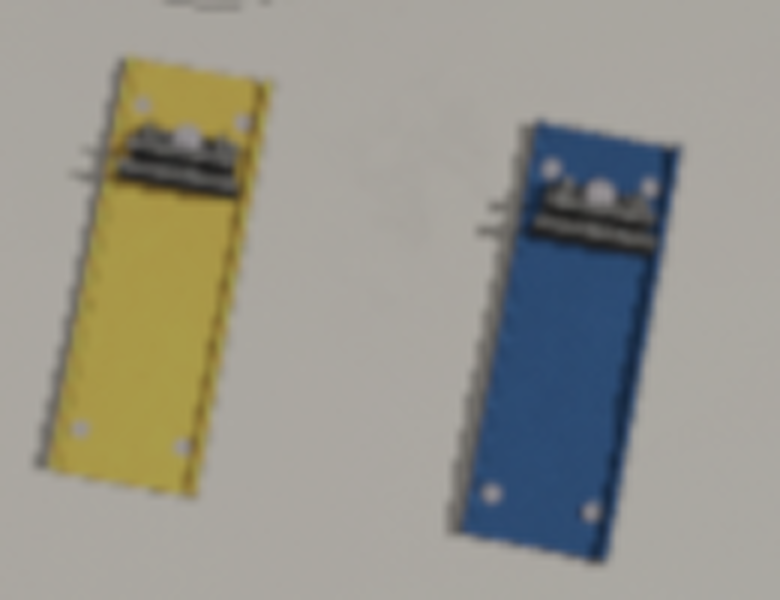

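The crop shows both stops near the far ends: yellow foot at about px (300,241) and blue at (369,250). The valve masks picked up wood, so I'll redo them inside the metal outline.

```bash
cat > m2.py <<'E'
from h import *
from m import mask,cen
S,T=load('side0'),load('top0')
def valve(c,box):
    g=mask(c,(0,0,0),(180,80,255),box); h=cv2.convexHull(max(cv2.findContours(g,0,2)[0],key=cv2.contourArea))
    f=np.zeros_like(g); cv2.fillConvexPoly(f,h,255); f=cv2.erode(f,np.ones((3,3)))
    b=mask(c,(8,70,60),(32,255,255),box)&f
    return cen(b),cv2.minEnclosingCircle(h),f
for n,bs,bt in(('near',(262,300,298,350),(178,260,212,294)),('far',(214,335,252,388),(122,252,158,284))):
    a,ca,_=valve(S,bs); b,cb,_=valve(T,bt); print(n,a,b,cb,tri(ray(S,*a[:2]),ray(T,*b[:2])))
for n,p in(('ystop',(300,241.3)),('bstop',(368.7,250.5))): print(n,onz(T,*p,.005))
for n in ST: pass
E
sed -i '/^for n in ST/d' m2.py; python3 m2.py|tail -4
python3 -c "
from h import *
S,T=load('side0')['frame'],load('top0')['frame']
a=cv2.resize(S[295:395,205:305],(400,400),interpolation=0);b=cv2.resize(T[230:310,120:220],(400,320),interpolation=0)
o=np.zeros((400,800,3),np.uint8);o[:,:400]=a;o[:320,400:]=b
cv2.imwrite('pics/cart.png',o[:,:,::-1])"
```

```text
near (np.float64(277.71276595744683), np.float64(319.51063829787233), 94) (np.float64(192.5), np.float64(276.5), 24) ((195.75315856933594, 277.917724609375), 12.786238670349121) (array([0.47779572, 0.19045527, 0.07352888]), np.float64(0.0021746703436809262))
far (np.float64(231.11764705882354), np.float64(344.61764705882354), 34) (np.float64(136.17391304347825), np.float64(265.5652173913044), 23) ((140.59091186523438, 267.7727355957031), 13.465243339538574) (array([0.50015535, 0.34044203, 0.10084975]), np.float64(0.000403113510930124))
ystop [ 0.59508347 -0.09337134  0.005     ]
bstop [ 0.57536141 -0.28829155  0.005     ]
```

View pics/cart.png

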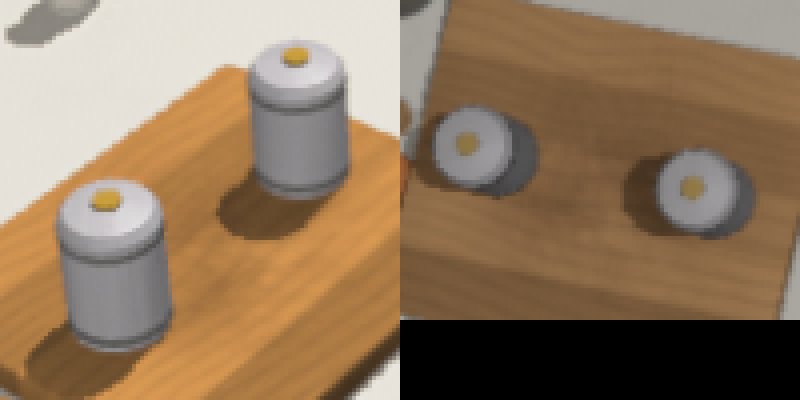

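The valves sit at top px (192.5,276.5) and (136,265.5), and side px (278.7,309.2) and (231.3,345). The far one triangulates to z 0.101, close to the expected 0.103. I'll set off now with the tool turned to the lane yaw, about -8.8°.

Emit:
{"op": "arm_command", "data": {"rows": [[[0, 0, 0.184], [0, 0, 0], -1], [[0, 0, 0.184], [0, 0, 0], -1], [[0, 0, 0.184], [0, 0, 0], -1], [[0, 0, 0], [27, -55, 0], -1], [[0, 0, 0], [27, -55, 0], -1], [[0, 0, 0], [27, -55, 0], -1], [[0, 0, 0], [27, -55, 0], -1], [[0, 0, 0], [27, -55, 0], -1]], "grip_force": 30}}

```text
clock: 1.1
tcp_pos: [0.4288, -0.3455, 0.2312]
orientation: [[0.988, -0.152, -0.0], [-0.152, -0.988, 0.0], [-0.0, -0.0, -1.0]]
force: [1.5, -1.0, -0.7]
finger_gap: 0.0854
gripper_force: 0.0
```

```bash
cat >> h.py <<'E'
def go(p):
    s=manip.read_state(); R=np.array(s["orientation"]); d=R.T@(np.array(p)-s["tcp_pos"])*1000
    L=np.radians(-8.8); yaw=np.arctan2(R[1,0],R[0,0])
    print('t',round(s["clock"],2),'tcp',np.round(s["tcp_pos"],4),'toolshift',d.round(1),'turn z',round(yaw-L,3),'zaxis',R[:,2].round(3),'F',np.round(s["force"],2),'gap',round(s["finger_gap"],4))
E
python3 -c "
from h import *
S,T=load('side0'),load('top0')
print(tri(ray(S,278.7,309.2),ray(T,192.5,276.5)),onz(T,192.5,276.5,.103),onz(T,136.2,265.6,.103))
go([.478,.19,.18])"
```

```text
(array([0.47606059, 0.18517363, 0.09907372]), np.float64(0.0010401677533383824)) [0.47618782 0.18455631 0.103     ] [0.49966279 0.33957436 0.103     ]
t 1.1 tcp [ 0.4288 -0.3455  0.2312] toolshift [ -32.6 -536.7   51.2] turn z 0.001 zaxis [-0.  0. -1.] F [ 1.5  -1.01 -0.67] gap 0.0854
```

Emit:
{"op": "arm_command", "data": {"rows": [[[0, 0, 0], [29, -42, 0], -1], [[0, 0, 0], [29, -42, 0], -1], [[0, 0, 0], [0, 0, 0], -1]]}}

```text
clock: 1.48
tcp_pos: [0.5009, -0.2686, 0.2309]
orientation: [[0.99, -0.144, 0.0], [-0.144, -0.99, 0.002], [0.0, -0.002, -1.0]]
force: [-0.8, -0.1, 0.9]
finger_gap: 0.0855
gripper_force: 0.0
```

```bash
python3 -c "
from h import *
c=snap('wrist','w_blue'); print(np.array(c['view']).round(3)); go([.51,-.085,.231])"
```

```text
[[-0.143 -0.99  -0.002 -0.193]
 [-0.952  0.137  0.275  0.478]
 [-0.272  0.041 -0.961  0.525]
 [ 0.     0.     0.     1.   ]]
t 1.52 tcp [ 0.4991 -0.2713  0.2308] toolshift [-1.670e+01 -1.858e+02 -1.000e-01] turn z 0.005 zaxis [-0.001  0.001 -1.   ] F [-0.34 -1.14 -0.01] gap 0.0853
```

View pics/w_blue.png

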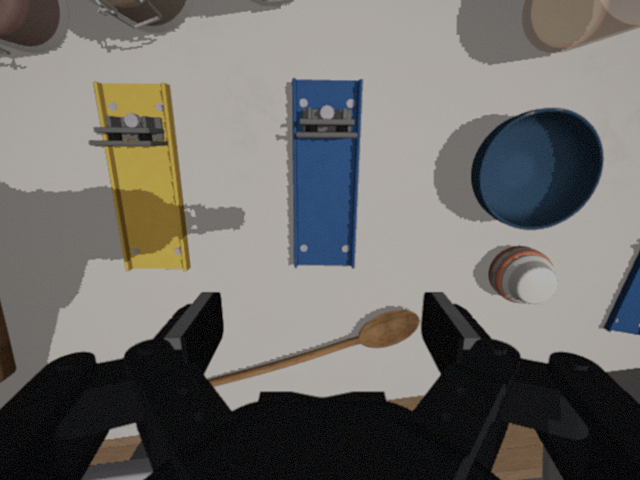

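The wrist view shows both lanes from above: blue wall-top corners at about (293,79), (362,80), (295,267) and (354,268), and the blue stop's front edge at row ~138. Yellow corners are about (95,83), (170,84), (125,270) and (188,270), with its stop front at row ~145.

```bash
cat > m3.py <<'E'
from h import *
from m import mask
c=load('w_blue'); T=load('top0'); print('cam',ray(c,320,240)[0])
for n,col,box,tb in(('yellow',((20,120,60),(35,255,255)),(85,75,200,280),(270,210,325,300)),('blue',((100,120,40),(125,255,255)),(285,70,370,275),(335,225,395,310))):
    def corners(c,box):
        cs=np.vstack([k for k in cv2.findContours(mask(c,*col,box),0,2)[0] if cv2.contourArea(k)>15])
        p=cs[:,0].astype(float); u=p
        return np.array([p[np.argmax(p@d)] for d in ((-1,-2),(1,-2),(1,2),(-1,2))]) if c is not T else np.array([p[np.argmax(p@d)] for d in ((-1.4,-1),(1,-.6),(1,1.4),(-1,.8))])
    P,Q=corners(c,box),corners(T,tb); print(n,P.tolist(),Q.tolist())
    for p,q in zip(P,Q): print('  wrist@14',onz(c,*p,.014).round(4),'tri',[np.round(v,4) for v in tri(ray(c,*p),ray(T,*q))])
    W=np.array([onz(c,*p,.014) for p in P]); f,nr=(W[0]+W[1])/2,(W[2]+W[3])/2
    print('  centre',W.mean(0).round(4),'yaw',np.degrees(np.arctan2(*(f-nr)[1::-1])).round(2),'len',np.linalg.norm(f-nr).round(4),'wid',np.linalg.norm(W[0]-W[1]).round(4),np.linalg.norm(W[2]-W[3]).round(4))
print('stop blue foot/top',onz(c,327,138,.005),onz(c,327,132,.045)); print('yellow',onz(c,130,146,.005),onz(c,130,138,.045))
for x in(327,343): print(x,c["frame"][100:150,x].mean(1).astype(int).tolist())
print(c["frame"][110:156,145].mean(1).astype(int).tolist())
E
python3 m3.py|grep -v side
```

```text
near (np.float64(278.5), np.float64(308.5), 20) (np.float64(194.80701754385964), np.float64(269.4561403508772), 57) (array([0.48903259, 0.17801294, 0.09398592]), np.float64(0.015291765624845856))
far (np.float64(231.8909090909091), np.float64(341.45454545454544), 55) (np.float64(139.51282051282053), np.float64(259.8974358974359), 39) (array([0.51132065, 0.33021022, 0.09919185]), np.float64(0.00990366749898719))
yellow ((553.6023559570312, -84.96309661865234), (67.4688720703125, 195.64175415039062), 81.4358139038086)
[[ 452. -104.]
 [ 645. -133.]
 [ 655.  -66.]
 [ 462.  -37.]]
blue ((529.2770385742188, -277.23284912109375), (65.35606384277344, 193.42942810058594), 80.95718383789062)
[[ 429. -294.]
 [ 620. -325.]
 [ 630. -260.]
 [ 439. -230.]]
cam [ 0.56967142 -0.27828749  0.3727256 ]
yellow [[94.0, 82.0], [168.0, 85.0], [185.0, 270.0], [127.0, 270.0]] [[291.0, 221.0], [314.0, 224.0], [301.0, 291.0], [279.0, 287.0]]
  wrist@14 [ 0.6558 -0.0653  0.014 ] tri [array([ 0.653 , -0.0663,  0.0156]), np.float64(0.0049)]
  wrist@14 [ 0.6435 -0.1357  0.014 ] tri [array([ 0.6462, -0.1311,  0.0025
[... 994 characters left out ...]
[ 0.59348532 -0.07651948  0.005     ] [ 0.59785378 -0.10065428  0.045     ]
327 [80, 76, 78, 75, 89, 127, 151, 155, 156, 153, 153, 151, 150, 153, 156, 155, 156, 152, 127, 102, 95, 96, 95, 90, 60, 40, 50, 71, 74, 69, 56, 53, 70, 97, 97, 94, 88, 64, 46, 47, 51, 67, 81, 81, 78, 81, 82, 81, 81, 79]
343 [80, 79, 81, 77, 80, 79, 79, 73, 79, 77, 78, 78, 80, 80, 81, 83, 82, 80, 78, 87, 95, 100, 99, 91, 68, 27, 24, 21, 24, 25, 23, 34, 72, 92, 99, 97, 88, 65, 61, 72, 82, 80, 83, 80, 79, 78, 80, 80, 79, 78]
[132, 130, 131, 129, 129, 124, 92, 65, 70, 69, 73, 77, 81, 85, 88, 88, 88, 81, 87, 90, 87, 92, 73, 36, 16, 29, 21, 32, 23, 21, 40, 82, 93, 89, 82, 78, 85, 93, 125, 134, 131, 132, 130, 133, 130, 133]
```

Emit:
{"op": "arm_command", "data": {"rows": [[[0, 0, 0], [0, -60, 0], -1], [[0, 0, 0], [-10, -60, 0], -1], [[0, 0, 0], [-20, -60, 0], -1], [[0, 0, 0], [-25, -56, 0], -1], [[0, 0, 0], [-25, -55, 0], -1], [[0, 0, 0], [-13, -55, 0], -1], [[0, 0, 0.0], [0, -50, 0], -1], [[0, 0, 0], [0, -50, 0], -1]]}}

```text
clock: 2.52
tcp_pos: [0.4744, 0.1809, 0.2315]
orientation: [[0.988, -0.154, 0.001], [-0.154, -0.988, -0.001], [0.001, 0.001, -1.0]]
force: [1.8, -0.1, 0.0]
finger_gap: 0.0854
gripper_force: 0.0
```

```bash
python3 -c "
from h import *
c=snap('wrist','w_c'); print(proj(c,[.476,.185,.103]),proj(c,[.5,.34,.103])); go([.476,.185,.12])"
```

```text
[317.03056493 227.02777315] [127.69846805 227.02682902]
t 2.58 tcp [0.4739 0.188  0.2316] toolshift [  2.5   3.1 111.6] turn z 0.005 zaxis [ 0.001  0.003 -1.   ] F [-1.87  4.8  -0.14] gap 0.0852
```

View pics/w_c.png

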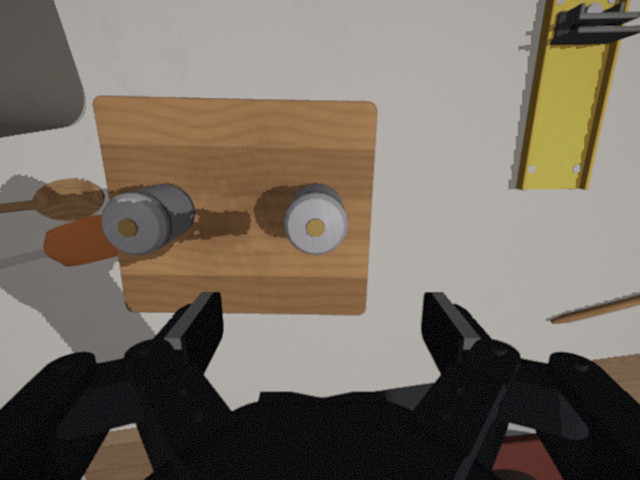

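The valves appear at (315,228) and (127,228), within about 2 px of prediction. I'll descend on the near cartridge.

Emit:
{"op": "arm_command", "data": {"rows": [[[0, 0, 0], [2, 3, 20], -1], [[0, 0, 0], [0, 0, 45], -1], [[0, 0, 0], [0, 0, 50], -1], [[0, 0, 0], [0, 0, 45], -1], [[0, 0, 0], [0, 0, 25], -1], [[0, 0, 0], [0, 0, 4], -1], [[0, 0, 0], [0, 0, 0], -1]]}}

```text
clock: 3.45
tcp_pos: [0.4761, 0.1772, 0.0429]
orientation: [[0.988, -0.153, 0.0], [-0.153, -0.988, -0.0], [0.0, 0.0, -1.0]]
force: [0.2, 0.8, 1.3]
finger_gap: 0.0854
gripper_force: 0.0
```

```bash
python3 -c "
from h import *
c=manip.camera('wrist'); h=c['frame'][200:400,200:440]; cv2.imwrite('pics/w_g.png',c['frame'][:,:,::-1]); go([.476,.185,.043])"
```

```text
t 3.5 tcp [0.4764 0.1776 0.0434] toolshift [-1.6 -7.3  0.4] turn z 0.001 zaxis [ 0.001  0.    -1.   ] F [-0.07 -0.19  0.3 ] gap 0.0852
```

View pics/w_g.png

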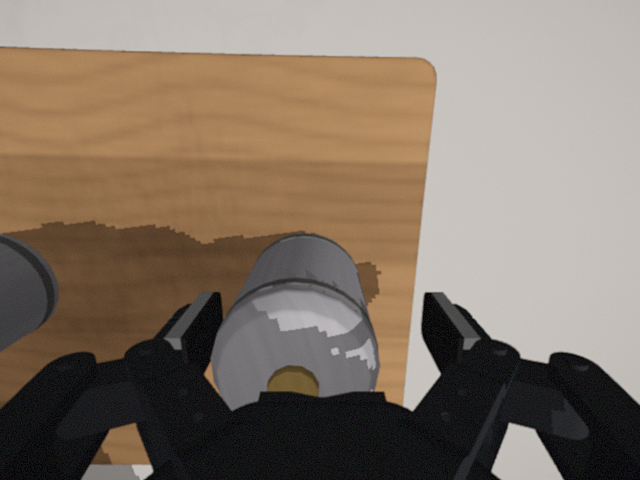

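The cartridge sits left of centre between the fingers, with its valve at (293,380), which matches the 7 mm shift the script computed. Next: correct, close, and lift a little.

Emit:
{"op": "arm_command", "data": {"rows": [[[0, 0, 0], [-1, -7, 0], -1], [[0, 0, 0], [0, 0, 0], -1], [[0, 0, 0], [0, 0, 0], 1], [[0, 0, 0], [0, 0, 0], 1], [[0, 0, 0], [0, 0, 0], 1], [[0, 0, 0], [0, 0, 0], 1], [[0, 0, 0], [0, 0, 0], 1], [[0, 0, 0], [0, 0, 0], 1]], "grip_force": 30}}

```text
clock: 4.5
tcp_pos: [0.4759, 0.1853, 0.0429]
orientation: [[0.988, -0.151, 0.001], [-0.151, -0.988, 0.001], [0.001, -0.001, -1.0]]
force: [-1.5, 1.1, 4.5]
finger_gap: 0.0561
gripper_force: 31.4
```

Emit:
{"op": "arm_command", "data": {"rows": [[[0, 0, 0], [0, 0, 0], 1], [[0, 0, 0], [0, 0, 0], 1]]}}

```text
clock: 4.75
tcp_pos: [0.4759, 0.1853, 0.0429]
orientation: [[0.988, -0.151, 0.001], [-0.151, -0.988, 0.001], [0.001, -0.001, -1.0]]
force: [-1.7, 1.2, 5.6]
finger_gap: 0.0557
gripper_force: 31.4
```

Emit:
{"op": "arm_command", "data": {"rows": [[[0, 0, 0], [0, 0, -4], 1], [[0, 0, 0], [0, 0, -4], 1], [[0, 0, 0], [0, 0, 0], 1], [[0, 0, 0], [0, 0, 0], 1], [[0, 0, 0], [0, 0, 0], 1], [[0, 0, 0], [0, 0, 0], 1]]}}

```text
clock: 5.5
tcp_pos: [0.4755, 0.1849, 0.0502]
orientation: [[0.988, -0.152, -0.0], [-0.152, -0.988, 0.0], [-0.0, 0.0, -1.0]]
force: [0.1, 0.5, -4.8]
finger_gap: 0.056
gripper_force: 33.0
```

Emit:
{"op": "arm_command", "data": {"rows": [[[0, 0, 0], [0, 0, 0], 1], [[0, 0, 0], [0, 0, 0], 1]]}}

```text
clock: 5.75
tcp_pos: [0.4756, 0.1849, 0.0503]
orientation: [[0.988, -0.152, -0.0], [-0.152, -0.988, 0.0], [-0.0, 0.0, -1.0]]
force: [-0.0, 0.8, -5.1]
finger_gap: 0.056
gripper_force: 33.0
```

The reading is 5.1 N, so this is the full one. I'll carry it to the blue lane.

Emit:
{"op": "arm_command", "data": {"rows": [[[0, 0, 0], [2, 10, -5], 1], [[0, 0, 0], [5, 25, -3], 1], [[0, 0, 0], [9, 42, 0], 1], [[0, 0, 0], [10, 50, 0], 1], [[0, 0, 0], [10, 50, 0], 1], [[0, 0, 0], [10, 50, 0], 1], [[0, 0, 0], [10, 50, 0], 1], [[0, 0, 0], [10, 50, 0], 1]], "grip_force": 40}}

```text
clock: 6.75
tcp_pos: [0.491, -0.1508, 0.0589]
orientation: [[0.988, -0.152, 0.001], [-0.152, -0.988, -0.0], [0.001, 0.0, -1.0]]
force: [0.8, 0.1, -4.5]
finger_gap: 0.0556
gripper_force: 44.1
```

Emit:
{"op": "arm_command", "data": {"rows": [[[0, 0, 0], [9, 45, 0], 1], [[0, 0, 0], [9, 35, 0], 1], [[0, 0, 0], [6, 25, 0], 1], [[0, 0, 0], [4, 14, 0], 1], [[0, 0, 0], [0, 0, 0], 1], [[0, 0, 0], [0, 0, 0], 1]]}}

```text
clock: 7.5
tcp_pos: [0.501, -0.2688, 0.0583]
orientation: [[0.989, -0.15, -0.0], [-0.15, -0.989, 0.001], [-0.0, -0.001, -1.0]]
force: [0.0, 0.7, -3.9]
finger_gap: 0.0555
gripper_force: 44.1
```

```bash
python3 -c "
from h import *
c=snap('wrist','w_b2'); go([.5004,-.2713,.028])"
```

```text
t 7.55 tcp [ 0.5011 -0.2687  0.0584] toolshift [-0.3  2.7 30.4] turn z 0.003 zaxis [-0.     0.001 -1.   ] F [ 1.19  0.86 -4.83] gap 0.0556
```

View pics/w_b2.png

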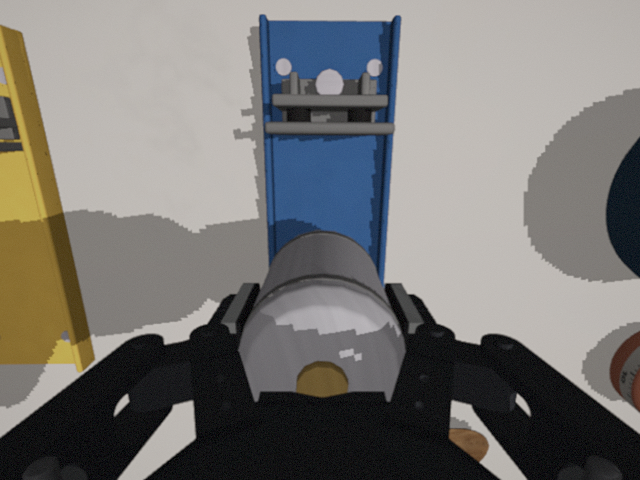

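The held cartridge shows centred at about (322,330), with the blue lane walls to either side (cols 262–398 at row 30) and the stop's front bar at row ~128. I'll measure the lane's centre line from this view.

```bash
python3 -c "
from h import *
from m import mask
c=load('w_b2'); m=mask(c,(100,120,40),(125,255,255),(200,0,450,290))
L,R=[],[]
for v in list(range(30,100,6))+list(range(140,230,6)):
    x=np.nonzero(m[v,230:420])[0]+230; L.append(onz(c,x.min()-.5,v,.014)); R.append(onz(c,x.max()+.5,v,.014))
L,R=np.array(L)[:,:2],np.array(R)[:,:2]
pl,pr=np.polyfit(L[:,0],L[:,1],1),np.polyfit(R[:,0],R[:,1],1); print(np.degrees(np.arctan([pl[0],pr[0]])))
for x in(.50,.545): print(x,np.polyval(pl,x),np.polyval(pr,x),(np.polyval(pl,x)+np.polyval(pr,x))/2)
print('stop top front',onz(c,330,134,.045), 'foot',onz(c,330,136,.005))
" | tail -4
```

```text
[-8.98489636 -9.08435485]
0.5 -0.2364301195382887 -0.30515838513458643 -0.27079425233643756
0.545 -0.24354525991099482 -0.3123536149601554 -0.2779494374355751
stop top front [ 0.57226824 -0.28270826  0.045     ] foot [ 0.57184961 -0.28357412  0.005     ]
```

Emit:
{"op": "arm_command", "data": {"rows": [[[0, 0, 0.006], [0, 2.2, 5], 1], [[0, 0, 0], [0, 0, 8], 1], [[0, 0, 0], [0, 0, 8], 1], [[0, 0, 0], [0, 0, 5], 1], [[0, 0, 0], [0, 0, 2], 1], [[0, 0, 0], [0, 0, 0], 1], [[0, 0, 0], [0, 0, 0], 1], [[0, 0, 0], [0, 0, 0], 1]]}}

```text
clock: 8.55
tcp_pos: [0.5007, -0.2725, 0.0306]
orientation: [[0.988, -0.158, 0.0], [-0.158, -0.988, -0.0], [0.0, 0.0, -1.0]]
force: [0.5, 0.3, -4.2]
finger_gap: 0.0553
gripper_force: 44.1
```

```bash
python3 -c "
from h import *
go([.5,-.2708,.026])"
```

```text
t 8.55 tcp [ 0.5007 -0.2725  0.0306] toolshift [-1.  -1.5  4.6] turn z -0.005 zaxis [ 0. -0. -1.] F [ 0.5   0.34 -4.23] gap 0.0553
```

Emit:
{"op": "arm_command", "data": {"rows": [[[0, 0, 0], [0, -1.5, 2], 1], [[0, 0, 0], [0, 0, 1], 1], [[0, 0, 0], [0, 0, 0.5], 1], [[0, 0, 0], [0, 0, 0], 1], [[0, 0, 0], [0, 0, 0], 1]]}}

```text
clock: 9.18
tcp_pos: [0.5008, -0.271, 0.0268]
orientation: [[0.987, -0.158, 0.0], [-0.158, -0.987, 0.0], [0.0, -0.0, -1.0]]
force: [-0.4, -0.3, -5.3]
finger_gap: 0.0561
gripper_force: 44.1
```

Emit:
{"op": "arm_command", "data": {"rows": [[[0, 0, 0], [0, 0, 0.5], 1], [[0, 0, 0], [0, 0, 0.3], 1], [[0, 0, 0], [0, 0, 0], 1]]}}

```text
clock: 9.55
tcp_pos: [0.5008, -0.2709, 0.026]
orientation: [[0.988, -0.158, -0.0], [-0.158, -0.988, 0.0], [-0.0, -0.0, -1.0]]
force: [0.0, -0.1, -4.0]
finger_gap: 0.0557
gripper_force: 44.1
```

Emit:
{"op": "arm_command", "data": {"rows": [[[0, 0, 0], [0, 0, 0.3], 1], [[0, 0, 0], [0, 0, 0], 1], [[0, 0, 0], [0, 0, 0], 1]]}}

```text
clock: 9.93
tcp_pos: [0.5008, -0.2709, 0.0259]
orientation: [[0.988, -0.158, 0.0], [-0.158, -0.988, -0.0], [0.0, 0.0, -1.0]]
force: [-2.0, 0.2, 0.6]
finger_gap: 0.0559
gripper_force: 44.4
```

It's resting on the lane floor. I'll slide towards the stop.

Emit:
{"op": "arm_command", "data": {"rows": [[[0, 0, 0], [3, 0, 0], 1], [[0, 0, 0], [6, 0, 0], 1], [[0, 0, 0], [7, 0, 0], 1], [[0, 0, 0], [7, 0, 0], 1], [[0, 0, 0], [6, 0, 0], 1], [[0, 0, 0], [4, 0, 0], 1], [[0, 0, 0], [2, 0, 0], 1], [[0, 0, 0], [0, 0, 0], 1]]}}

```text
clock: 10.92
tcp_pos: [0.5345, -0.2769, 0.026]
orientation: [[0.987, -0.158, -0.002], [-0.158, -0.987, -0.0], [-0.002, 0.0, -1.0]]
force: [-5.7, 0.2, 5.1]
finger_gap: 0.0556
gripper_force: 45.5
```

Emit:
{"op": "arm_command", "data": {"rows": [[[0, 0, 0], [1, 0, 0], 1], [[0, 0, 0], [1, 0, 0], 1], [[0, 0, 0], [0, 0, 0], 1]]}}

```text
clock: 11.3
tcp_pos: [0.5364, -0.2772, 0.026]
orientation: [[0.987, -0.158, -0.002], [-0.158, -0.987, -0.0], [-0.002, 0.001, -1.0]]
force: [-6.6, 0.4, 5.4]
finger_gap: 0.0557
gripper_force: 45.4
```

Emit:
{"op": "arm_command", "data": {"rows": [[[0, 0, 0], [0, 0, -0.4], 1], [[0, 0, 0], [0, 0, 0], 1], [[0, 0, 0], [0, 0, 0], 1]]}}

```text
clock: 11.68
tcp_pos: [0.5374, -0.2768, 0.026]
orientation: [[0.988, -0.158, 0.0], [-0.158, -0.988, -0.0], [0.0, -0.0, -1.0]]
force: [-0.3, -0.7, -4.2]
finger_gap: 0.0561
gripper_force: 44.8
```

Emit:
{"op": "arm_command", "data": {"rows": [[[0, 0, 0], [1, 0, 0], 1], [[0, 0, 0], [1, 0, 0], 1], [[0, 0, 0], [0, 0, 0], 1]]}}

```text
clock: 12.05
tcp_pos: [0.5395, -0.2769, 0.026]
orientation: [[0.988, -0.157, 0.0], [-0.157, -0.988, 0.0], [0.0, -0.0, -1.0]]
force: [0.5, 0.1, -4.3]
finger_gap: 0.0556
gripper_force: 44.7
```

Emit:
{"op": "arm_command", "data": {"rows": [[[0, 0, 0], [1, 0, 0], 1], [[0, 0, 0], [1, 0, 0], 1], [[0, 0, 0], [0, 0, 0], 1]]}}

```text
clock: 12.42
tcp_pos: [0.5414, -0.2774, 0.0261]
orientation: [[0.988, -0.158, 0.0], [-0.158, -0.988, 0.0], [0.0, -0.0, -1.0]]
force: [-1.1, 0.2, -5.2]
finger_gap: 0.0556
gripper_force: 44.7
```

Emit:
{"op": "arm_command", "data": {"rows": [[[0, 0, 0], [0.5, 0, 0], 1], [[0, 0, 0], [0.5, 0, 0], 1], [[0, 0, 0], [0, 0, 0], 1]]}}

```text
clock: 12.8
tcp_pos: [0.5423, -0.2775, 0.0261]
orientation: [[0.988, -0.158, 0.0], [-0.158, -0.988, 0.0], [0.0, -0.0, -1.0]]
force: [0.5, -0.8, -3.8]
finger_gap: 0.0552
gripper_force: 44.7
```

Emit:
{"op": "arm_command", "data": {"rows": [[[0, 0, 0], [0.5, 0, 0], 1], [[0, 0, 0], [0, 0, 0], 1]]}}

```text
clock: 13.05
tcp_pos: [0.5428, -0.2776, 0.0261]
orientation: [[0.988, -0.158, 0.0], [-0.158, -0.988, 0.0], [-0.0, -0.0, -1.0]]
force: [0.7, -0.1, -4.6]
finger_gap: 0.0556
gripper_force: 44.7
```

Emit:
{"op": "arm_command", "data": {"rows": [[[0, 0, 0], [0.5, 0, 0], 1], [[0, 0, 0], [0, 0, 0], 1]]}}

```text
clock: 13.3
tcp_pos: [0.5433, -0.2777, 0.0261]
orientation: [[0.988, -0.158, 0.0], [-0.158, -0.988, 0.0], [0.0, -0.0, -1.0]]
force: [0.3, -0.3, -5.5]
finger_gap: 0.0557
gripper_force: 44.7
```

Emit:
{"op": "arm_command", "data": {"rows": [[[0, 0, 0], [0.5, 0, 0], 1], [[0, 0, 0], [0, 0, 0], 1]]}}

```text
clock: 13.55
tcp_pos: [0.5438, -0.2778, 0.0261]
orientation: [[0.988, -0.158, 0.0], [-0.158, -0.988, 0.0], [0.0, -0.0, -1.0]]
force: [-0.3, 0.4, -5.1]
finger_gap: 0.0557
gripper_force: 44.7
```

Emit:
{"op": "arm_command", "data": {"rows": [[[0, 0, 0], [0.5, 0, 0], 1], [[0, 0, 0], [0, 0, 0], 1]]}}

```text
clock: 13.8
tcp_pos: [0.5443, -0.2778, 0.0261]
orientation: [[0.988, -0.158, 0.0], [-0.158, -0.988, 0.0], [0.0, -0.0, -1.0]]
force: [0.2, -0.1, -5.8]
finger_gap: 0.0555
gripper_force: 44.7
```

Emit:
{"op": "arm_command", "data": {"rows": [[[0, 0, 0], [0.4, 0, 0], 1], [[0, 0, 0], [0, 0, 0], 1]]}}

```text
clock: 14.05
tcp_pos: [0.5447, -0.2779, 0.0261]
orientation: [[0.987, -0.158, 0.0], [-0.158, -0.987, 0.0], [0.0, -0.0, -1.0]]
force: [0.3, -0.8, -4.7]
finger_gap: 0.0555
gripper_force: 44.7
```

Emit:
{"op": "arm_command", "data": {"rows": [[[0, 0, 0], [0.5, 0, 0], 1], [[0, 0, 0], [0, 0, 0], 1]]}}

```text
clock: 14.3
tcp_pos: [0.5452, -0.278, 0.0261]
orientation: [[0.988, -0.158, 0.0], [-0.158, -0.988, 0.0], [0.0, -0.0, -1.0]]
force: [-0.9, 0.4, -4.7]
finger_gap: 0.0555
gripper_force: 44.7
```

Emit:
{"op": "arm_command", "data": {"rows": [[[0, 0, 0], [0.5, 0, 0], 1], [[0, 0, 0], [0, 0, 0], 1]]}}

```text
clock: 14.55
tcp_pos: [0.5456, -0.2781, 0.0261]
orientation: [[0.988, -0.158, -0.0], [-0.158, -0.988, 0.0], [-0.0, -0.0, -1.0]]
force: [0.4, -0.9, -4.7]
finger_gap: 0.0555
gripper_force: 44.7
```

Emit:
{"op": "arm_command", "data": {"rows": [[[0, 0, 0], [0.4, 0, 0], 1], [[0, 0, 0], [0, 0, 0], 1]]}}

```text
clock: 14.8
tcp_pos: [0.5458, -0.2781, 0.0261]
orientation: [[0.988, -0.158, -0.0], [-0.158, -0.988, 0.0], [-0.0, -0.0, -1.0]]
force: [-1.4, -0.1, -3.8]
finger_gap: 0.0558
gripper_force: 44.8
```

Emit:
{"op": "arm_command", "data": {"rows": [[[0, 0, 0], [0.4, 0, 0], 1], [[0, 0, 0], [0, 0, 0], 1]]}}

```text
clock: 15.05
tcp_pos: [0.5461, -0.2781, 0.0261]
orientation: [[0.988, -0.158, -0.001], [-0.158, -0.988, 0.0], [-0.001, -0.0, -1.0]]
force: [-3.0, 0.9, -1.6]
finger_gap: 0.0557
gripper_force: 44.9
```

Emit:
{"op": "arm_command", "data": {"rows": [[[0, 0, 0], [0.4, 0, 0], 1], [[0, 0, 0], [0, 0, 0], 1]]}}

```text
clock: 15.3
tcp_pos: [0.5464, -0.2782, 0.026]
orientation: [[0.987, -0.158, -0.001], [-0.158, -0.987, 0.0], [-0.001, -0.0, -1.0]]
force: [-4.4, 0.9, -0.7]
finger_gap: 0.0557
gripper_force: 45.0
```

Emit:
{"op": "arm_command", "data": {"rows": [[[0, 0, 0], [0.4, 0, -0.1], 1], [[0, 0, 0], [0, 0, 0], 1]]}}

```text
clock: 15.55
tcp_pos: [0.5465, -0.2783, 0.0261]
orientation: [[0.987, -0.158, -0.001], [-0.158, -0.987, 0.0], [-0.001, -0.0, -1.0]]
force: [-6.3, 1.6, -1.1]
finger_gap: 0.0557
gripper_force: 45.0
```

Emit:
{"op": "arm_command", "data": {"rows": [[[0, 0, 0], [0.4, 0, 0], 1], [[0, 0, 0], [0, 0, 0], 1]]}}

```text
clock: 15.8
tcp_pos: [0.5467, -0.2783, 0.026]
orientation: [[0.987, -0.158, -0.002], [-0.158, -0.987, 0.0], [-0.002, -0.0, -1.0]]
force: [-7.1, 1.9, 0.7]
finger_gap: 0.0559
gripper_force: 45.1
```

Emit:
{"op": "arm_command", "data": {"rows": [[[0, 0, 0], [0, 0, -0.2], 1], [[0, 0, 0], [0, 0, 0], 1]]}}

```text
clock: 16.05
tcp_pos: [0.5466, -0.2783, 0.0261]
orientation: [[0.987, -0.158, -0.002], [-0.158, -0.987, 0.0], [-0.002, -0.0, -1.0]]
force: [-6.7, 2.0, -1.1]
finger_gap: 0.0555
gripper_force: 45.0
```

Emit:
{"op": "arm_command", "data": {"rows": [[[0, 0, 0], [0.2, 0, 0], 1], [[0, 0, 0], [0, 0, 0], 1], [[0, 0, 0], [0, 0, 0], 1]]}}

```text
clock: 16.42
tcp_pos: [0.5467, -0.2782, 0.0261]
orientation: [[0.987, -0.158, -0.002], [-0.158, -0.987, 0.001], [-0.002, -0.0, -1.0]]
force: [-6.6, 1.1, -0.2]
finger_gap: 0.0556
gripper_force: 45.1
```

Emit:
{"op": "arm_command", "data": {"rows": [[[0, 0, 0], [0.4, 0, -0.1], 1], [[0, 0, 0], [0, 0, 0], 1], [[0, 0, 0], [0, 0, 0], 1]]}}

```text
clock: 16.8
tcp_pos: [0.5468, -0.2783, 0.0261]
orientation: [[0.987, -0.158, -0.003], [-0.158, -0.987, 0.001], [-0.003, -0.0, -1.0]]
force: [-6.8, 1.7, -0.7]
finger_gap: 0.0558
gripper_force: 45.1
```

Emit:
{"op": "arm_command", "data": {"rows": [[[0, 0, 0], [0, 0, 0], 1], [[0, 0, 0], [0, 0, 0], 1], [[0, 0, 0], [0, 0, 0], 1], [[0, 0, 0], [0, 0, 0], 1]]}}

```text
clock: 17.3
tcp_pos: [0.5468, -0.2783, 0.0261]
orientation: [[0.987, -0.158, -0.003], [-0.158, -0.987, 0.001], [-0.003, -0.0, -1.0]]
force: [-7.8, 3.1, 0.3]
finger_gap: 0.0553
gripper_force: 45.1
```

Emit:
{"op": "arm_command", "data": {"rows": [[[0, 0, 0], [0, 0, 0], 1], [[0, 0, 0], [0, 0, 0], 1]]}}

```text
clock: 17.55
tcp_pos: [0.5469, -0.2783, 0.0261]
orientation: [[0.987, -0.158, -0.003], [-0.158, -0.987, 0.001], [-0.003, -0.0, -1.0]]
force: [-8.3, 1.7, -0.6]
finger_gap: 0.055
gripper_force: 45.1
```

Emit:
{"op": "arm_command", "data": {"rows": [[[0, 0, 0], [-0.5, 0, 0], 1], [[0, 0, 0], [-0.5, 0, 0], 1], [[0, 0, 0], [-0.2, 0, 0.1], 1], [[0, 0, 0], [0, 0, 0], 1], [[0, 0, 0], [0, 0, 0], 1]], "grip_force": 20}}

```text
clock: 18.18
tcp_pos: [0.5465, -0.2782, 0.0262]
orientation: [[0.987, -0.158, -0.001], [-0.158, -0.987, 0.0], [-0.001, -0.0, -1.0]]
force: [-5.4, 0.2, -3.0]
finger_gap: 0.0554
gripper_force: 44.9
```

```bash
python3 -c "
from h import *
go([.5455,-.278,.026])"
```

```text
t 18.18 tcp [ 0.5465 -0.2782  0.0262] toolshift [-1.  -0.1  0.2] turn z -0.005 zaxis [-0.001  0.    -1.   ] F [-5.36  0.23 -2.99] gap 0.0554
```

Emit:
{"op": "arm_command", "data": {"rows": [[[0, 0, 0], [-0.5, 0, 0.1], 1], [[0, 0, 0], [-0.3, 0, 0.1], 1], [[0, 0, 0], [0, 0, 0], 1], [[0, 0, 0], [0, 0, 0], 1]]}}

```text
clock: 18.68
tcp_pos: [0.5462, -0.2782, 0.0262]
orientation: [[0.987, -0.158, -0.0], [-0.158, -0.987, 0.0], [-0.0, -0.0, -1.0]]
force: [-3.1, 0.2, -3.6]
finger_gap: 0.0554
gripper_force: 44.8
```

Emit:
{"op": "arm_command", "data": {"rows": [[[0, 0, 0], [-0.2, 0, 0.1], 1], [[0, 0, 0], [0, 0, 0.1], 1], [[0, 0, 0], [0, 0, 0], 1]]}}

```text
clock: 19.05
tcp_pos: [0.5461, -0.2782, 0.0261]
orientation: [[0.988, -0.158, 0.0], [-0.158, -0.988, -0.0], [0.0, 0.0, -1.0]]
force: [-3.6, 0.9, -3.7]
finger_gap: 0.0556
gripper_force: 44.8
```

Emit:
{"op": "arm_command", "data": {"rows": [[[0, 0, 0], [0, 0, 0], 0], [[0, 0, 0], [0, 0, 0], -0.3], [[0, 0, 0], [0, 0, 0], -1], [[0, 0, 0], [0, 0, 0], -1], [[0, 0, 0], [0, 0, 0], -1], [[0, 0, 0], [0, 0, 0], -1]]}}

```text
clock: 19.8
tcp_pos: [0.5463, -0.2782, 0.0262]
orientation: [[0.988, -0.158, 0.001], [-0.158, -0.988, -0.0], [0.001, 0.0, -1.0]]
force: [0.8, 0.2, -0.2]
finger_gap: 0.0855
gripper_force: 0.0
```

```bash
python3 -c "
from h import *
c=snap('wrist','w_r'); go([.5455,-.278,.026]); c=snap('side','s_r')"
```

```text
t 19.85 tcp [ 0.5462 -0.2781  0.0261] toolshift [-0.7 -0.   0.1] turn z -0.005 zaxis [ 0. -0. -1.] F [ 0.82 -0.35  0.32] gap 0.0854
```

View pics/w_r.png

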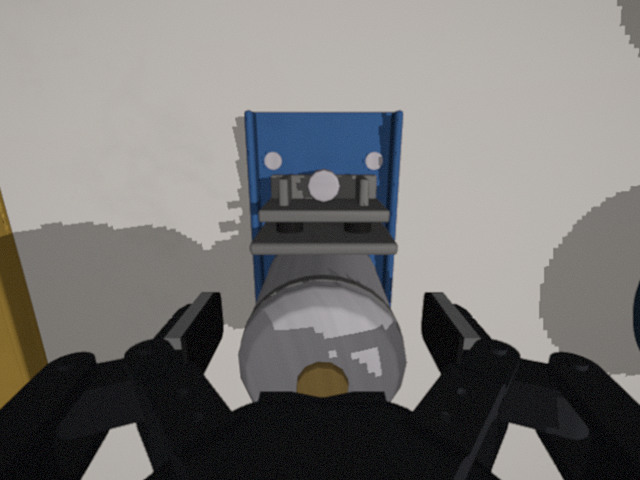

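The full cartridge stands upright against the blue stop, the front bar touching its shoulder at about (323,250), and the fingers are clear of it. Next I'll retreat upward and fetch the spent one.

Emit:
{"op": "arm_command", "data": {"rows": [[[0, 0, 0], [0, 0, -10], -1], [[0, 0, 0], [0, 0, -30], -1], [[0, 0, 0], [0, 0, -50], -1], [[0, 0, 0], [0, 0, -50], -1], [[0, 0, 0], [-12, -40, -4], -1], [[0, 0, 0], [-13, -55, 0], -1], [[0, 0, 0], [-13, -55, 0], -1], [[0, 0, 0], [-13, -55, 0], -1]]}}

```text
clock: 20.9
tcp_pos: [0.5278, -0.0659, 0.171]
orientation: [[0.987, -0.158, 0.001], [-0.158, -0.987, -0.0], [0.001, 0.0, -1.0]]
force: [0.5, 0.2, 0.3]
finger_gap: 0.0852
gripper_force: 0.0
```

Emit:
{"op": "arm_command", "data": {"rows": [[[0, 0, 0], [-13, -55, 0], -1], [[0, 0, 0], [-13, -55, 0], -1], [[0, 0, 0], [-13, -55, 0], -1], [[0, 0, 0], [-13, -55, 0], -1], [[0, 0, 0], [-13, -55, 0], -1], [[0, 0, 0], [-13, -53, 0], -1], [[0, 0, 0], [-13, -50, 0], -1], [[0, 0, 0], [0, -20, 0], -1]]}}

```text
clock: 21.9
tcp_pos: [0.4992, 0.3435, 0.1709]
orientation: [[0.988, -0.153, 0.0], [-0.153, -0.988, 0.002], [-0.0, -0.002, -1.0]]
force: [-0.8, -0.1, 0.2]
finger_gap: 0.0859
gripper_force: 0.0
```

Emit:
{"op": "arm_command", "data": {"rows": [[[0, 0, 0], [0, 0, 0], -1], [[0, 0, 0], [0, 0, 0], -1], [[0, 0, 0], [0, 0, 0], -1]]}}

```text
clock: 22.28
tcp_pos: [0.5015, 0.338, 0.1702]
orientation: [[0.987, -0.16, 0.0], [-0.16, -0.987, -0.001], [0.001, 0.001, -1.0]]
force: [0.3, -1.0, 0.7]
finger_gap: 0.0852
gripper_force: 0.0
```

```bash
python3 -c "
from h import *
from m import mask
c=snap('wrist','w_f'); go([.5,.34,.043]); print(proj(c,[.5,.34,.103]))
h=cv2.cvtColor(c['frame'],cv2.COLOR_RGB2HSV)
T=load('top0')
c0=load('w_c'); p=onz(c0,127,228,.103); print(p, tri(ray(c0,127,228),ray(T,136.2,265.6)))
"|tail -3
```

```text
t 22.32 tcp [0.5014 0.3382 0.1702] toolshift [ -1.7  -1.6 127.2] turn z -0.007 zaxis [ 0.    -0.001 -1.   ] F [-0.15  0.08  0.81] gap 0.0857
[319.75115757 253.92938002]
[0.49928557 0.34082413 0.103     ] (array([0.4995649 , 0.3388641 , 0.10579795]), np.float64(0.0005048017450807802))
```

```bash
python3 -c "
from h import *
from m import mask,cen
c=load('w_f'); m=mask(c,(10,90,50),(32,255,255),(290,225,350,285)); k=max(cv2.findContours(m,0,2)[0],key=cv2.contourArea); u=cv2.minEnclosingCircle(k); print(u,cv2.contourArea(k),onz(c,*u[0],.103))"|tail -1
```

```text
((316.8888854980469, 254.22222900390625), 11.03316593170166) 344.0 [0.50009926 0.34189651 0.103     ]
```

Emit:
{"op": "arm_command", "data": {"rows": [[[0, 0, 0], [-1.5, -2.8, 17], -1], [[0, 0, 0], [0, 0, 40], -1], [[0, 0, 0], [0, 0, 40], -1], [[0, 0, 0], [0, 0, 26], -1], [[0, 0, 0], [0, 0, 4], -1], [[0, 0, 0], [0, 0, 0], -1], [[0, 0, 0], [0, 0, 0], -1]]}}

```text
clock: 23.2
tcp_pos: [0.5004, 0.3433, 0.0443]
orientation: [[0.987, -0.158, 0.002], [-0.158, -0.987, 0.001], [0.001, -0.001, -1.0]]
force: [0.1, -0.1, -0.0]
finger_gap: 0.0855
gripper_force: 0.0
```

Emit:
{"op": "arm_command", "data": {"rows": [[[0, 0, 0], [0, 0, 0], 1], [[0, 0, 0], [0, 0, 0], 1], [[0, 0, 0], [0, 0, 0], 1], [[0, 0, 0], [0, 0, 0], 1], [[0, 0, 0], [0, 0, 0], 1], [[0, 0, 0], [0, 0, 0], 1], [[0, 0, 0], [0, 0, 0], 1], [[0, 0, 0], [0, 0, 0], 1]], "grip_force": 30}}

```text
clock: 24.2
tcp_pos: [0.5002, 0.3428, 0.044]
orientation: [[0.987, -0.158, 0.001], [-0.158, -0.987, 0.0], [0.001, -0.0, -1.0]]
force: [-1.1, -1.6, 6.1]
finger_gap: 0.0561
gripper_force: 31.3
```

Emit:
{"op": "arm_command", "data": {"rows": [[[0, 0, 0], [0, 0, -4], 1], [[0, 0, 0], [0, 0, -4], 1], [[0, 0, 0], [0, 0, -4], 1], [[0, 0, 0], [0, 0, 0], 1], [[0, 0, 0], [0, 0, 0], 1], [[0, 0, 0], [0, 0, 0], 1], [[0, 0, 0], [0, 0, 0], 1]]}}

```text
clock: 25.08
tcp_pos: [0.4997, 0.3427, 0.0549]
orientation: [[0.988, -0.158, -0.0], [-0.158, -0.988, -0.0], [-0.0, 0.0, -1.0]]
force: [-0.4, -0.1, -1.6]
finger_gap: 0.0561
gripper_force: 32.1
```

```bash
python3 -c "
from h import *
y=-.0851-.158*(.5233-.5531); go([.5233,y,.058])"
```

```text
t 25.07 tcp [0.4997 0.3427 0.0549] toolshift [ 89.9 414.1  -3.1] turn z -0.005 zaxis [-0. -0. -1.] F [-0.41 -0.09 -1.57] gap 0.0561
```

The reading is 1.6 N, so this is the spent one. I'll carry it to the yellow lane.

Emit:
{"op": "arm_command", "data": {"rows": [[[0, 0, 0], [1, 10, -3], 1], [[0, 0, 0], [4, 25, 0], 1], [[0, 0, 0], [8, 42, 0], 1], [[0, 0, 0], [11, 50, 0], 1], [[0, 0, 0], [11, 50, 0], 1], [[0, 0, 0], [11, 50, 0], 1], [[0, 0, 0], [11, 50, 0], 1], [[0, 0, 0], [11, 50, 0], 1]]}}

```text
clock: 26.08
tcp_pos: [0.5151, 0.0067, 0.0584]
orientation: [[0.987, -0.158, 0.001], [-0.158, -0.987, -0.0], [0.001, 0.0, -1.0]]
force: [1.2, -0.1, -0.9]
finger_gap: 0.0563
gripper_force: 32.3
```

Emit:
{"op": "arm_command", "data": {"rows": [[[0, 0, 0], [10, 42, 0], 1], [[0, 0, 0], [7, 28, 0], 1], [[0, 0, 0], [5, 17, 0], 1], [[0, 0, 0], [0, 0, 0], 1], [[0, 0, 0], [0, 0, 0], 1], [[0, 0, 0], [0, 0, 0], 1]]}}

```text
clock: 26.82
tcp_pos: [0.5234, -0.0788, 0.0581]
orientation: [[0.988, -0.155, 0.0], [-0.155, -0.988, 0.0], [-0.0, -0.0, -1.0]]
force: [0.7, 0.7, -1.0]
finger_gap: 0.0561
gripper_force: 32.3
```

```bash
python3 - <<'E' | tail -5
from h import *
from m import mask
c=snap('wrist','w_y'); m=mask(c,(18,100,40),(35,255,255),(200,0,450,290))
L,R=[],[]
for v in list(range(30,90,6))+list(range(150,230,6)):
    x=np.nonzero(m[v,230:420])[0]+230
    if len(x)<4: continue
    L.append(onz(c,x.min()-.5,v,.014)); R.append(onz(c,x.max()+.5,v,.014))
L,R=np.array(L)[:,:2],np.array(R)[:,:2]
pl,pr=np.polyfit(L[:,0],L[:,1],1),np.polyfit(R[:,0],R[:,1],1); print(np.degrees(np.arctan([pl[0],pr[0]])))
for x in(.52,.565): print(x,np.polyval(pl,x),np.polyval(pr,x),(np.polyval(pl,x)+np.polyval(pr,x))/2)
p=c['frame'][:,325].astype(int); print((p[60:200,0]-p[60:200,2]).tolist())
go([.5233,(np.polyval(pl,.5233)+np.polyval(pr,.5233))/2,.03])
E
```

```text
[-8.48232649 -8.41097034]
0.52 -0.042793603902576055 -0.11245757088069491 -0.07762558739163548
0.565 -0.049504708839681985 -0.11911139696061157 -0.08430805290014678
[105, 102, 105, 103, 105, 105, 104, 107, 105, 107, 105, 104, 106, 105, 109, 91, 29, -1, -3, 1, -2, 0, 0, -1, 0, 0, 0, 0, 1, 0, -1, 2, 0, 0, 1, -1, 0, 0, 0, 1, 0, 1, 4, 4, 3, 2, 2, 2, 3, 4, 5, 2, 4, 1, 1, 2, 2, 0, -1, 4, 2, 2, 5, 0, 1, 3, 2, 3, 2, 3, 2, 3, 2, 5, 2, 4, 5, 4, 1, 9, 57, 83, 88, 85, 88, 98, 108, 104, 105, 106, 106, 106, 104, 105, 106, 105, 104, 105, 105, 106, 106, 106, 104, 104, 106, 105, 104, 107, 107, 104, 104, 106, 104, 107, 106, 106, 108, 106, 107, 106, 105, 106, 107, 104, 104, 106, 106, 107, 106, 106, 105, 106, 105, 106, 104, 105, 105, 105, 106, 106]
t 26.88 tcp [ 0.5234 -0.079   0.058 ] toolshift [-0.3 -0.8 28. ] turn z -0.003 zaxis [-0.  0. -1.] F [-0.07  0.48 -0.98] gap 0.0563
```

View pics/w_y.png

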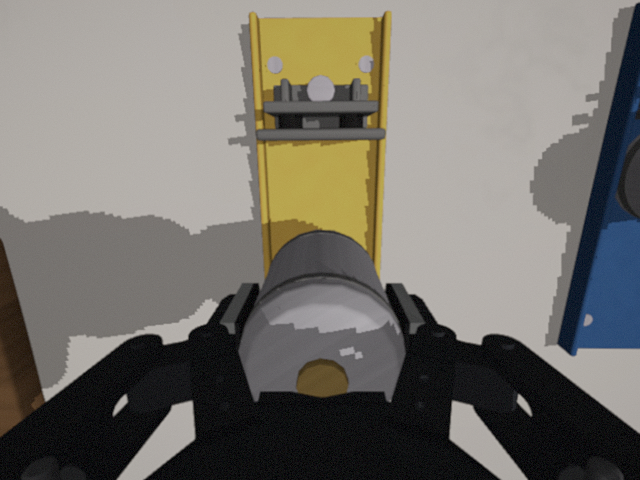

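The spent cartridge hangs above the yellow lane, with the stop's front foot at row ~139 and the lane yaw about -8.5°. I'll align and lower it.

Emit:
{"op": "arm_command", "data": {"rows": [[[0, 0, -0.008], [0, -0.8, 5], 1], [[0, 0, 0], [0, 0, 8], 1], [[0, 0, 0], [0, 0, 8], 1], [[0, 0, 0], [0, 0, 4], 1], [[0, 0, 0], [0, 0, 1], 1], [[0, 0, 0], [0, 0, 0], 1], [[0, 0, 0], [0, 0, 0], 1], [[0, 0, 0], [0, 0, 0], 1]]}}

```text
clock: 27.88
tcp_pos: [0.5237, -0.0795, 0.0322]
orientation: [[0.989, -0.15, 0.0], [-0.15, -0.989, -0.0], [0.0, -0.0, -1.0]]
force: [-0.5, 0.7, -1.2]
finger_gap: 0.0563
gripper_force: 32.3
```

Emit:
{"op": "arm_command", "data": {"rows": [[[0, 0, 0], [0, 0, 1.5], 1], [[0, 0, 0], [0, 0, 1], 1], [[0, 0, 0], [0, 0, 0.5], 1], [[0, 0, 0], [0, 0, 0], 1], [[0, 0, 0], [0, 0, 0], 1]]}}

```text
clock: 28.5
tcp_pos: [0.5235, -0.0795, 0.029]
orientation: [[0.989, -0.15, -0.0], [-0.15, -0.989, 0.0], [-0.0, -0.0, -1.0]]
force: [0.3, 0.2, -2.1]
finger_gap: 0.0565
gripper_force: 32.3
```

```bash
python3 -c "
from h import *
s=manip.read_state(); x=s['tcp_pos'][0]; go([x,-.0776-.1485*(x-.52),.0269])"
```

```text
t 28.5 tcp [ 0.5235 -0.0795  0.029 ] toolshift [-0.2 -1.4  2.1] turn z 0.003 zaxis [-0.  0. -1.] F [ 0.28  0.24 -2.13] gap 0.0565
```

Emit:
{"op": "arm_command", "data": {"rows": [[[0, 0, 0], [0, -1.2, 0.8], 1], [[0, 0, 0], [0, 0, 0.5], 1], [[0, 0, 0], [0, 0, 0.3], 1], [[0, 0, 0], [0, 0, 0], 1], [[0, 0, 0], [0, 0, 0], 1]]}}

```text
clock: 29.12
tcp_pos: [0.5237, -0.0783, 0.0274]
orientation: [[0.989, -0.15, -0.0], [-0.15, -0.989, 0.0], [-0.0, -0.0, -1.0]]
force: [-0.3, -0.1, -1.2]
finger_gap: 0.0562
gripper_force: 32.3
```

Emit:
{"op": "arm_command", "data": {"rows": [[[0, 0, 0], [0, 0, 0.3], 1], [[0, 0, 0], [0, 0, 0], 1], [[0, 0, 0], [0, 0, 0], 1]]}}

```text
clock: 29.5
tcp_pos: [0.5237, -0.0783, 0.0271]
orientation: [[0.989, -0.15, -0.0], [-0.15, -0.989, 0.0], [-0.0, -0.0, -1.0]]
force: [0.8, 0.7, -1.1]
finger_gap: 0.0562
gripper_force: 32.3
```

Emit:
{"op": "arm_command", "data": {"rows": [[[0, 0, 0], [0, 0, 0.3], 1], [[0, 0, 0], [0, 0, 0], 1], [[0, 0, 0], [0, 0, 0], 1]]}}

```text
clock: 29.88
tcp_pos: [0.5237, -0.0783, 0.0269]
orientation: [[0.989, -0.15, 0.0], [-0.15, -0.989, 0.0], [0.0, -0.0, -1.0]]
force: [-1.6, -0.5, -0.3]
finger_gap: 0.0564
gripper_force: 32.4
```

Emit:
{"op": "arm_command", "data": {"rows": [[[0, 0, 0], [3, 0, 0], 1], [[0, 0, 0], [6, 0, 0], 1], [[0, 0, 0], [7, 0, 0], 1], [[0, 0, 0], [7, 0, 0], 1], [[0, 0, 0], [6, 0, 0], 1], [[0, 0, 0], [4, 0, 0], 1], [[0, 0, 0], [2, 0, 0], 1], [[0, 0, 0], [0, 0, 0], 1]]}}

```text
clock: 30.88
tcp_pos: [0.5583, -0.0835, 0.0269]
orientation: [[0.989, -0.15, -0.001], [-0.15, -0.989, 0.0], [-0.001, 0.0, -1.0]]
force: [-5.5, 1.2, 6.4]
finger_gap: 0.0564
gripper_force: 33.4
```

Emit:
{"op": "arm_command", "data": {"rows": [[[0, 0, 0], [1, 0, 0], 1], [[0, 0, 0], [1, 0, 0], 1], [[0, 0, 0], [0, 0, 0], 1]]}}

```text
clock: 31.25
tcp_pos: [0.5602, -0.0838, 0.027]
orientation: [[0.989, -0.15, -0.001], [-0.15, -0.989, 0.0], [-0.001, 0.0, -1.0]]
force: [-4.7, 0.6, 6.8]
finger_gap: 0.0562
gripper_force: 33.4
```

```bash
python3 -c "
from h import *
c=snap('wrist','w_y2')
s=manip.read_state(); x=s['tcp_pos'][0]; go([.5655,-.0776-.1485*(.5655-.52),.0269])"
```

```text
t 31.3 tcp [ 0.5602 -0.0839  0.027 ] toolshift [ 5.3 -0.3  0.1] turn z 0.003 zaxis [-0.001  0.    -1.   ] F [-5.14  1.1   5.77] gap 0.0561
```

Same as before: the hand is pressing down slightly, so I'll unload it a touch and feel forward.

Emit:
{"op": "arm_command", "data": {"rows": [[[0, 0, 0], [0, 0, -0.4], 1], [[0, 0, 0], [0, 0, 0], 1], [[0, 0, 0], [1, 0, 0], 1], [[0, 0, 0], [0, 0, 0], 1]]}}

```text
clock: 31.8
tcp_pos: [0.5615, -0.0841, 0.0271]
orientation: [[0.989, -0.15, 0.0], [-0.15, -0.989, 0.0], [0.0, -0.0, -1.0]]
force: [0.0, 0.9, -1.6]
finger_gap: 0.0564
gripper_force: 32.9
```

Emit:
{"op": "arm_command", "data": {"rows": [[[0, 0, 0], [1, 0, 0], 1], [[0, 0, 0], [0, 0, 0], 1]]}}

```text
clock: 32.05
tcp_pos: [0.5624, -0.0841, 0.0272]
orientation: [[0.989, -0.15, 0.0], [-0.15, -0.989, 0.0], [0.0, -0.0, -1.0]]
force: [-0.3, 0.0, -2.2]
finger_gap: 0.0562
gripper_force: 32.9
```

Emit:
{"op": "arm_command", "data": {"rows": [[[0, 0, 0], [0.6, 0, 0], 1], [[0, 0, 0], [0, 0, 0], 1]]}}

```text
clock: 32.3
tcp_pos: [0.5629, -0.0843, 0.0272]
orientation: [[0.989, -0.15, 0.0], [-0.15, -0.989, 0.0], [0.0, -0.0, -1.0]]
force: [0.1, 0.1, -1.2]
finger_gap: 0.0559
gripper_force: 32.9
```

Emit:
{"op": "arm_command", "data": {"rows": [[[0, 0, 0], [0.6, 0, 0], 1], [[0, 0, 0], [0, 0, 0], 1]]}}

```text
clock: 32.55
tcp_pos: [0.5635, -0.0844, 0.0272]
orientation: [[0.989, -0.15, -0.0], [-0.15, -0.989, 0.0], [-0.0, -0.0, -1.0]]
force: [0.4, 0.0, -1.7]
finger_gap: 0.0564
gripper_force: 32.9
```

Emit:
{"op": "arm_command", "data": {"rows": [[[0, 0, 0], [0.5, 0, 0], 1], [[0, 0, 0], [0, 0, 0], 1]]}}

```text
clock: 32.8
tcp_pos: [0.564, -0.0844, 0.0272]
orientation: [[0.989, -0.15, -0.0], [-0.15, -0.989, 0.0], [-0.0, -0.0, -1.0]]
force: [0.2, -0.8, -1.1]
finger_gap: 0.0563
gripper_force: 32.9
```

Emit:
{"op": "arm_command", "data": {"rows": [[[0, 0, 0], [0.5, 0, 0], 1], [[0, 0, 0], [0, 0, 0], 1]]}}

```text
clock: 33.05
tcp_pos: [0.5645, -0.0845, 0.0272]
orientation: [[0.989, -0.15, -0.0], [-0.15, -0.989, 0.0], [-0.0, -0.0, -1.0]]
force: [0.9, -0.5, 0.1]
finger_gap: 0.0563
gripper_force: 32.9
```

Emit:
{"op": "arm_command", "data": {"rows": [[[0, 0, 0], [0.5, 0, 0], 1], [[0, 0, 0], [0, 0, 0], 1]]}}

```text
clock: 33.3
tcp_pos: [0.565, -0.0846, 0.0272]
orientation: [[0.989, -0.15, -0.0], [-0.15, -0.989, 0.0], [-0.0, -0.0, -1.0]]
force: [-0.4, 0.1, -1.9]
finger_gap: 0.0566
gripper_force: 32.9
```

Emit:
{"op": "arm_command", "data": {"rows": [[[0, 0, 0], [0.5, 0, 0], 1], [[0, 0, 0], [0, 0, 0], 1]]}}

```text
clock: 33.55
tcp_pos: [0.5655, -0.0846, 0.0272]
orientation: [[0.989, -0.15, 0.0], [-0.15, -0.989, 0.0], [0.0, -0.0, -1.0]]
force: [0.6, -0.5, -1.2]
finger_gap: 0.0563
gripper_force: 32.9
```

Emit:
{"op": "arm_command", "data": {"rows": [[[0, 0, 0], [0.5, 0, 0], 1], [[0, 0, 0], [0, 0, 0], 1]]}}

```text
clock: 33.8
tcp_pos: [0.566, -0.0847, 0.0272]
orientation: [[0.989, -0.15, 0.0], [-0.15, -0.989, 0.0], [0.0, -0.0, -1.0]]
force: [0.5, -0.4, -1.0]
finger_gap: 0.0561
gripper_force: 32.9
```

Emit:
{"op": "arm_command", "data": {"rows": [[[0, 0, 0], [0.5, 0, 0], 1], [[0, 0, 0], [0, 0, 0], 1]]}}

```text
clock: 34.05
tcp_pos: [0.5663, -0.0848, 0.0272]
orientation: [[0.989, -0.15, -0.0], [-0.15, -0.989, 0.0], [-0.0, -0.0, -1.0]]
force: [-0.2, 0.3, -1.2]
finger_gap: 0.0565
gripper_force: 32.9
```

Emit:
{"op": "arm_command", "data": {"rows": [[[0, 0, 0], [0.5, 0, 0], 1], [[0, 0, 0], [0, 0, 0], 1]]}}

```text
clock: 34.3
tcp_pos: [0.5666, -0.0848, 0.0271]
orientation: [[0.989, -0.15, -0.001], [-0.15, -0.989, 0.0], [-0.001, 0.0, -1.0]]
force: [-3.4, 0.6, 0.5]
finger_gap: 0.0563
gripper_force: 33.0
```

Emit:
{"op": "arm_command", "data": {"rows": [[[0, 0, 0], [0.5, 0, 0], 1], [[0, 0, 0], [0, 0, 0], 1]]}}

```text
clock: 34.55
tcp_pos: [0.567, -0.0849, 0.0271]
orientation: [[0.989, -0.15, -0.001], [-0.15, -0.989, 0.0], [-0.001, 0.0, -1.0]]
force: [-4.5, 0.9, 2.2]
finger_gap: 0.056
gripper_force: 33.1
```

Emit:
{"op": "arm_command", "data": {"rows": [[[0, 0, 0], [0.4, 0, -0.2], 1], [[0, 0, 0], [0, 0, 0], 1]]}}

```text
clock: 34.8
tcp_pos: [0.5672, -0.0849, 0.0272]
orientation: [[0.989, -0.15, -0.001], [-0.15, -0.989, 0.0], [-0.001, 0.0, -1.0]]
force: [-4.4, 0.8, 3.1]
finger_gap: 0.0564
gripper_force: 33.1
```

Emit:
{"op": "arm_command", "data": {"rows": [[[0, 0, 0], [0.4, 0, -0.1], 1], [[0, 0, 0], [0, 0, 0], 1], [[0, 0, 0], [0, 0, 0], 1]]}}

```text
clock: 35.17
tcp_pos: [0.5674, -0.085, 0.0272]
orientation: [[0.989, -0.15, -0.002], [-0.15, -0.989, 0.0], [-0.002, 0.0, -1.0]]
force: [-6.7, 0.3, 2.1]
finger_gap: 0.0562
gripper_force: 33.1
```

Emit:
{"op": "arm_command", "data": {"rows": [[[0, 0, 0], [0.3, 0, -0.1], 1], [[0, 0, 0], [0, 0, 0], 1], [[0, 0, 0], [0, 0, 0], 1]]}}

```text
clock: 35.55
tcp_pos: [0.5675, -0.0849, 0.0273]
orientation: [[0.989, -0.15, -0.002], [-0.15, -0.989, 0.0], [-0.002, 0.0, -1.0]]
force: [-7.0, 0.7, 1.3]
finger_gap: 0.0562
gripper_force: 33.1
```

Emit:
{"op": "arm_command", "data": {"rows": [[[0, 0, 0], [0.3, 0, 0], 1], [[0, 0, 0], [0, 0, 0], 1], [[0, 0, 0], [0, 0, 0], 1], [[0, 0, 0], [0, 0, 0], 1]]}}

```text
clock: 36.05
tcp_pos: [0.5676, -0.0849, 0.0272]
orientation: [[0.989, -0.15, -0.002], [-0.15, -0.989, 0.0], [-0.002, 0.0, -1.0]]
force: [-7.8, 0.6, 2.7]
finger_gap: 0.0563
gripper_force: 33.2
```

Emit:
{"op": "arm_command", "data": {"rows": [[[0, 0, 0], [0, 0, 0], 1], [[0, 0, 0], [0, 0, 0], 1], [[0, 0, 0], [0, 0, 0], 1], [[0, 0, 0], [0, 0, 0], 1]]}}

```text
clock: 36.55
tcp_pos: [0.5676, -0.085, 0.0272]
orientation: [[0.989, -0.15, -0.003], [-0.15, -0.989, 0.0], [-0.003, 0.0, -1.0]]
force: [-8.4, 0.9, 2.8]
finger_gap: 0.0564
gripper_force: 33.2
```

Emit:
{"op": "arm_command", "data": {"rows": [[[0, 0, 0], [0, 0, 0], 1], [[0, 0, 0], [0, 0, 0], 1]]}}

```text
clock: 36.8
tcp_pos: [0.5676, -0.085, 0.0272]
orientation: [[0.989, -0.15, -0.002], [-0.15, -0.989, 0.0], [-0.002, 0.0, -1.0]]
force: [-8.2, 0.9, 2.1]
finger_gap: 0.0562
gripper_force: 33.2
```

Emit:
{"op": "arm_command", "data": {"rows": [[[0, 0, 0], [-0.5, 0, 0.1], 1], [[0, 0, 0], [-0.5, 0, 0], 1], [[0, 0, 0], [-0.4, 0, 0.1], 1], [[0, 0, 0], [-0.3, 0, 0], 1], [[0, 0, 0], [0, 0, 0], 1], [[0, 0, 0], [0, 0, 0], 1]]}}

```text
clock: 37.55
tcp_pos: [0.567, -0.0849, 0.0273]
orientation: [[0.989, -0.15, -0.0], [-0.15, -0.989, 0.0], [-0.0, -0.0, -1.0]]
force: [-5.5, 1.2, -0.7]
finger_gap: 0.0562
gripper_force: 32.9
```

Emit:
{"op": "arm_command", "data": {"rows": [[[0, 0, 0], [-0.2, 0, 0], 1], [[0, 0, 0], [0, 0, 0], 1], [[0, 0, 0], [0, 0, 0], 1]]}}

```text
clock: 37.92
tcp_pos: [0.5669, -0.0848, 0.0274]
orientation: [[0.989, -0.15, -0.0], [-0.15, -0.989, 0.0], [-0.0, -0.0, -1.0]]
force: [-3.6, 0.9, -1.6]
finger_gap: 0.0563
gripper_force: 32.9
```

Emit:
{"op": "arm_command", "data": {"rows": [[[0, 0, 0], [-0.3, 0, 0.1], 1], [[0, 0, 0], [0, 0, 0], 1], [[0, 0, 0], [0, 0, 0], 1]]}}

```text
clock: 38.3
tcp_pos: [0.5667, -0.0848, 0.0273]
orientation: [[0.989, -0.15, 0.0], [-0.15, -0.989, 0.0], [0.0, -0.0, -1.0]]
force: [-1.7, 0.5, -1.9]
finger_gap: 0.0564
gripper_force: 32.8
```

Emit:
{"op": "arm_command", "data": {"rows": [[[0, 0, 0], [-0.2, 0, 0.1], 1], [[0, 0, 0], [0, 0, 0], 1], [[0, 0, 0], [0, 0, 0], 1]]}}

```text
clock: 38.67
tcp_pos: [0.5666, -0.0848, 0.0273]
orientation: [[0.989, -0.15, 0.0], [-0.15, -0.989, 0.0], [0.0, -0.0, -1.0]]
force: [-2.4, 0.3, -2.2]
finger_gap: 0.0565
gripper_force: 32.8
```

Emit:
{"op": "arm_command", "data": {"rows": [[[0, 0, 0], [-0.2, 0, 0.2], 1], [[0, 0, 0], [0, 0, 0], 1], [[0, 0, 0], [0, 0, 0], 1]]}}

```text
clock: 39.05
tcp_pos: [0.5664, -0.0848, 0.0272]
orientation: [[0.989, -0.15, 0.0], [-0.15, -0.989, -0.0], [0.0, -0.0, -1.0]]
force: [-1.4, -0.0, 0.4]
finger_gap: 0.0564
gripper_force: 32.9
```

Emit:
{"op": "arm_command", "data": {"rows": [[[0, 0, 0], [0, 0, 0], 0], [[0, 0, 0], [0, 0, 0], -0.3], [[0, 0, 0], [0, 0, 0], -1], [[0, 0, 0], [0, 0, 0], -1], [[0, 0, 0], [0, 0, 0], -1], [[0, 0, 0], [0, 0, 0], -1]]}}

```text
clock: 39.8
tcp_pos: [0.5663, -0.0847, 0.0271]
orientation: [[0.989, -0.15, 0.0], [-0.15, -0.989, 0.0], [0.0, -0.0, -1.0]]
force: [-0.1, 0.2, 0.6]
finger_gap: 0.0855
gripper_force: 0.0
```

Emit:
{"op": "arm_command", "data": {"rows": [[[0, 0, 0], [0, 0, -10], -1], [[0, 0, 0], [0, 0, -30], -1], [[0, 0, 0], [0, 0, -50], -1], [[0, 0, 0], [0, 0, -50], -1], [[0, 0, 0], [-20, 0, -40], -1], [[0, 0, 0], [-30, 0, 0], -1], [[0, 0, 0], [0, 0, 0], -1], [[0, 0, 0], [0, 0, 0], -1]]}}

```text
clock: 40.8
tcp_pos: [0.5171, -0.0774, 0.2074]
orientation: [[0.989, -0.15, 0.001], [-0.15, -0.989, -0.0], [0.001, 0.0, -1.0]]
force: [0.7, 0.3, -0.5]
finger_gap: 0.0852
gripper_force: 0.0
```

```bash
python3 -c "
from h import *
c=snap('wrist','w_end'); go([.5,-.1,.2]); d=snap('side','s_end')
print(proj(c,[.5662,-.0848,.086]),proj(c,[.5456,-.278,.086]))
cv2.imwrite('pics/end.png',cv2.resize(c['frame'][:300,:],(800,375))[:,:,::-1])"
```

```text
t 40.85 tcp [ 0.5172 -0.0774  0.2071] toolshift [-13.7  25.    7.1] turn z 0.003 zaxis [ 0.  0. -1.] F [-0.42  0.69  0.34] gap 0.0856
[322.3742556  168.17023401] [578.1320247  156.32315055]
```

View pics/end.png

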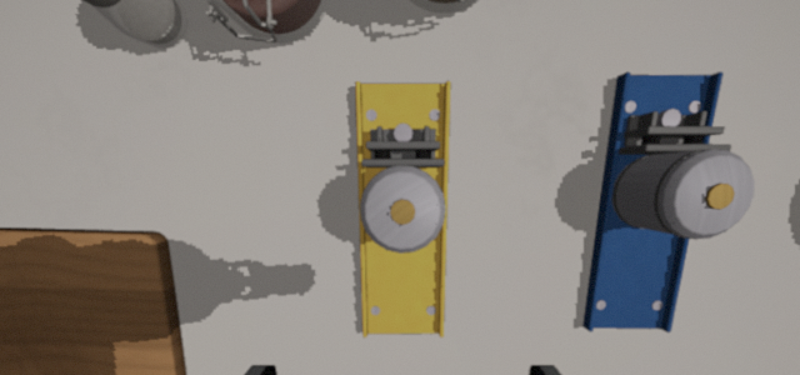

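Both cartridges stand upright against their stops. The valves at (403,211) and (721,196) match the predicted contact positions (403,210) and (722,195). Nothing touches the robot.

```bash
python3 -c "
from cell import manip
print(manip.hand_in())"
```

```text
the job is handed in; nothing more can be done
None
```

The job is handed in at about 41 s: the full cartridge (about 5.1 N lifted) stands upright against the blue lane's stop and the spent one (about 1.6 N) against the yellow lane's, each pressed at about 8 N by the wrist reading for over half a second before letting go; no verdict was returned.

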